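# Slide a disk carrier home under the hold-down spring of a media recorder

### The job

Fit the blue disk carrier that lies in the recorder's open bay: press it down hard with the fingertips (its ribbed rubber pad is there for grip) and, still pressing, slide it along the bay so that its front edge goes in under the steel leaf spring and it ends flat and fully home against the socket. Only press and push it, never lift it out; leave the jar, planter, remote and coaster where they are, and take the hand away when it is home.

Things in the scene. Friction and masses are not known exactly. Their poses are not given: they have to be found in the camera images.
- recorder: White media recorder, fixed on the bench, 250 mm long, 170 mm wide (y -50 to +120), 40 mm high, disk bay uncovered. Origin: on the bench, mid-length, under the bay's centreline; +x runs along the bay to its socket, +z up. Bay: dark straight trough, open on top, 73 mm wide, x from -110 mm (end wall) to +85 mm (black socket); slick floor 22 mm above the bench.
- bay_home (a point): Point on the bay floor, on its centreline, at the foot of the socket's face: where the bottom of the carrier's front edge arrives when fully home. Axes as the recorder's.
- floor_spring: Copper grounding spring in the bay floor, 20 mm wide: a ramp rising towards the socket. Origin: its hinge, in the floor, 66 mm before bay_home; free tip 34 mm before bay_home, 8 mm above the floor. About 4.5 N on the tip lays it flat. Otherwise it lifts the front of what slides over it by 8 mm, too high to go under the leaf spring.
- leaf: Steel hold-down leaf spring over the socket end, 34 mm wide, 1.5 mm thick, reaching back over the bay. Origin: its bending line, 12 mm beyond bay_home, 17.5 mm above the bay floor. It slopes down to a knuckle 22 mm before bay_home, underside 8 mm above the floor; the 10 mm carrier lifts it 2 mm and it then bears down with about 5 N, dragging.
- leaf_lip (a point): Free end of the leaf spring's upturned lip, 31 mm before bay_home, its underside 12 mm above the bay floor. The carrier goes under it only with its front edge within about 3 mm of the floor; higher, the edge butts against the lip or climbs over it.
- carrier: Blue plastic disk carrier, loose, 100 mm long (x), 70 wide (y), 10 thick, about 0.12 kg, flat on the bay floor, 1.5 mm play each side. Origin: centre of its underside; +x points to its front edge (2.5 mm radius) and the socket. Starts with that edge 70 to 83 mm short of bay_home. Pressed with 10 to 20 N on the pad, its edge stays down over the floor spring and it slides with some 3 to 8 N.
- carrier_pad (a point): Centre of the top of the black ribbed rubber thumb pad on the carrier, where the fingertips press: 28 mm (x) by 44 mm (y), 1.5 mm thick, centred 4 mm behind the carrier's centre, top 11.5 mm above its underside. Even at home it stays 9 mm clear of the leaf spring.
- carrier_nose (a point): Middle of the carrier's front edge, at the level of its underside, 50 mm ahead of the carrier's origin.
- jar: Bystander: glass jar with cork top, 76 mm across, 102 mm high, 0.32 kg; origin at the centre of its underside.
- planter: Bystander: white ceramic cloud-shaped planter, 140 mm (x) by 68 mm (y), plant up to 110 mm high, 0.38 kg; origin at the centre of its underside.
- remote: Bystander: black plastic aircon remote, 145 (x) by 50 (y) by 18 mm, lying face up; origin at the centre of its underside.
- coaster: Bystander: aluminium coaster, 96 mm across, 5 mm thick; origin at the centre of its underside.

How it is judged:
By the outcome, as a careful person would: the job done as asked, in the order asked, and still so for the second after the job is handed in, with the robot touching nothing.
It also fails if it takes over 51 s, if anything falls off the work surface, if the arm or the gripper's body presses on something with over 40 N, if the wrist force passes 120 N, or if a joint passes its speed limit or range.

### The arm

A 7-joint arm with a two-finger parallel gripper is mounted at the origin on the work surface. World frame = base frame: x ahead of the robot, y to its left, z up, the work surface at z = 0. Lengths are in m, angles in rad, forces in N, time in s.
With the tool pointing down it reaches from about 0.4 to 0.75 m from the base axis. Payload 19.5 kg.
Tool frame: the origin (TCP) lies midway between the tips of the shut fingers; the grasp point (between the pads) lies 19 mm behind it; z points along the fingers, y is the line along which they close (so a half turn about z gives the same grasp; the last joint's range is limited). The gripper opens to 85 mm and grips with 20 to 120 N. Pads are 22 mm wide; open, the fingers measure 114 mm over their backs; the gripper's body (76 mm by 85 mm) begins 54 mm behind the grasp point. The pads swing forward as they close: fully open they stand 13 mm farther back than shut.
Start: joints at [1.198, 0.707, -0.028, 1.485, 0.022, 0.951, -0.075], TCP at [0.187, -0.544, 0.231] pointing down, gripper open.
Joint ranges: [-2.71, 2.71], [-0.32, 2.16], [-1.57, 1.52], [0, 2.45], [-1.46, 4.6], [0, 2.02], [-2.83, 2.83]. Speed limits (rad/s): [1.89, 1.89, 2.57, 2.57, 3.01, 3.01, 3.01].

### API

Orientations are given as a unit quaternion [w, x, y, z].
In Python, from plant import monitor, eyes, ctrl gives the robot as it stands.
- The arm moves only by the shell command python3 -m pendant 'ROWS' [OPENING] [FORCE]. ROWS is JSON, a list of rows, each a list of 2 entries, a list of its own where there are three numbers: the shift along the world's x, y, z in units of 60 mm (1.0 is 60 mm), then the turn, a rotation vector about the world's x, y, z in units of 6 degrees (1.0 is 6 degrees). A call has 1 to 20 rows; each row is the pose to reach, as a shift and turn from the pose commanded when the call began; what a row does not reach only later rows make up. A row lasts 1/8 s, in which the tool goes at most 62.5 mm and 10.7 degrees, less where a joint would pass 70% of its speed; a pose out of reach is approached as far as the arm can. A call with a gripper value outside its range is refused whole. OPENING is the finger opening in mm, from 0 to 85.4, set as the call begins (- or left out, the last holds). The fingers move at their own pace and stop on an object; FORCE is the grip in N (left out, the last holds). Time passes only in rows, so rows that repeat a pose let the fingers close. It gives the time, the measured TCP pose, the force, the opening and the grip force at its end, in the units of the state.
- monitor.state(): the state, without advancing time (a new reading comes with each control period).
- eyes.camera(name): name is "scene" or "top" or "wrist"; returns (picture, depth): 400x640x3 uint8, red, green, blue; 400x640 float32, m along the optical axis (not along the pixel's ray), 0 where there is no reading.
- eyes.camera_params(name): a dict with "camera_matrix" (3x3 intrinsics, pixels), "k1" (the pictures are not rectified: a ray, as slopes to the right and down, at radius r is drawn at 1 + k1 r^2 times it, then the intrinsics apply), "position" and "attitude" of the camera in the world. Camera axes: x right, y up, looking along -z (the intrinsics and any distortion apply to the point x, -y, -z); pixel columns grow to the right and rows downward; lengths in m; the calibration is good to about 2 mm. A picture is of the moment at which its call begins: read the wrist's pose just before it. camera_params takes no time and is no camera call; for the wrist camera it gives the pose at the moment of the call.
- ctrl.close_job(): hands the job in; it is judged then, once.
Trained networks look in the newest picture that a camera, given by its name, has taken for a name from the list of things; names that differ only in an ending like _2 or _b are one class to them, and where a whole thing is asked for, a point or a joint stands for the part that bears it (a point fixed in the world has none). Each returns a list of dicts, best first, with "confidence" (0 to 1); they miss things now and then, are a little off and sometimes report something else, mostly with a low value. They report only what shows in the picture. A call takes as long as a camera call.
- eyes.trace(camera, target): "pixels" (400x640 bool, what is visible of it) and "uv" ([column, row] in pixels, amid what is visible of it).
The state is a dict: "t": time; "qpos": joint angles; "dq": joint speeds; "tau": joint torques, N m; "eef_pos": TCP position; "ee_rot": TCP orientation; "wrist_force": force on the tool from outside, world axes, zero at the start; "ft_torque": the same for the moment, N m; "grip_width": finger opening in m; "grip_force": force on a finger pad.
Only numpy, scipy, OpenCV 4.12 (cv2) and the standard library are available. Lean on these libraries where they do the work, as an engineer would, in place of code of your own. Each camera call takes 0.05 s, during which the arm holds its last target. There are 200 camera calls.

## Working session

There is one attempt and no reset: what is moved stays moved. The work goes in short steps, Python scripts to look and compute and a shell command to move; the robot and the scene stay as the last step left them, time stands still between calls to the robot, and variables do not carry over. Pictures are saved under pics/ and viewed, at most 10 in all, crops included, and the job is handed in when it is done.

```bash
mkdir -p pics; cat > h.py <<'E'
import numpy as np,cv2
from scipy.spatial.transform import Rotation as R
from plant import monitor,eyes,ctrl
def att(p):
    a=np.array(p["attitude"],float)
    return a if a.shape==(3,3) else R.from_quat(a[[1,2,3,0]]).as_matrix()
def world(p,uv,d):
    K=np.array(p["camera_matrix"]);k=p["k1"]
    uv=np.atleast_2d(uv).astype(float)
    n=cv2.undistortPoints(uv[:,None],K,np.array([k,0,0,0,0.]))[:,0]
    d=np.atleast_1d(d)
    c=np.c_[n[:,0]*d,-n[:,1]*d,-d]
    return c@att(p).T+np.array(p["position"])
def save(img,n): cv2.imwrite('pics/'+n,img[:,:,::-1])
def pts(cam,p,dep,name):
    for r in eyes.trace(cam,name)[:2]:
        m=r["pixels"]&(dep>0)
        v,u=np.nonzero(m)
        if len(u)<5: print(name,r["confidence"],r["uv"],len(u));continue
        w=world(p,np.c_[u,v],dep[v,u])
        print(name,round(r["confidence"],2),np.round(r["uv"]),len(u),'med',np.round(np.median(w,0),4),'lo',np.round(np.percentile(w,2,0),4),'hi',np.round(np.percentile(w,98,0),4))
        rc=cv2.minAreaRect((w[:,:2]*1000).astype(np.float32));print('   rect mm',np.round(rc[0],1),np.round(rc[1],1),round(rc[2],1))
E
python3 - <<'E'
from h import *
s=monitor.state();print(s)
for c in ("top","scene"):
    p=eyes.camera_params(c);im,d=eyes.camera(c);save(im,c+'0.png');print(c,p)
    for n in ("recorder","carrier","carrier_pad","leaf","floor_spring","jar","planter"): pts(c,p,d,n)
E
```

```text
{'t': 0.0, 'qpos': array([ 1.19830498,  0.70711743, -0.02759633,  1.48501098,  0.0219798 ,
        0.95089214, -0.0754884 ]), 'dq': array([ 4.43469652e-04, -2.30374563e-04, -1.07148437e-03,  6.45440260e-05,
        1.49786232e-03,  6.03791843e-04, -1.76185620e-03]), 'tau': array([ 1.43420955e-03, -8.83220887e+01,  1.23445161e+00, -2.36170685e+01,
        1.68004719e-02,  6.37747624e-03, -5.05376852e-05]), 'eef_pos': array([ 0.18666116, -0.54357282,  0.23081653]), 'ee_rot': array([-5.52293916e-04,  9.86354411e-01,  1.64634925e-01, -1.09276802e-04]), 'wrist_force': array([-0.31888886, -0.24006255, -0.14509503]), 'ft_torque': array([ 0.01742804, -0.00384333,  0.01408674]), 'grip_force': 0.0, 'grip_width': 0.08513117007233667}
top {'camera_matrix': array([[441.6599324 ,   0.        , 326.83300423],
       [  0.        , 441.6599324 , 197.83808727],
       [  0.        ,   0.        ,   1.        ]]), 'k1': -0.11495783999181815, 'position': array([0.46146891, 0.01900468, 1.3271855 ]), 'attitude': array([ 0.70746983,  0.01689563, -0.02941923, -0.70592881])}
recorder 0.98 [304. 182.] 4112 m
[... 2265 characters left out ...]
 hi [0.6284 0.0217 0.0355]
   rect mm [613.7  12. ] [32.3 20.9] 5.7
floor_spring 0.17 [412. 332.] 1717 med [0.6603 0.3218 0.0167] lo [0.5873 0.2984 0.0115] hi [0.727  0.3448 0.0201]
   rect mm [652.  321.7] [ 49.6 153.2] 88.4
jar 0.89 [250. 102.] 1188 med [ 0.4348 -0.3246  0.0718] lo [ 0.3799 -0.3727 -0.0018] hi [ 0.4589 -0.3045  0.1035]
   rect mm [ 392.1 -377.9] [172.8  82.6] 49.3
planter 0.61 [184. 165.] 1222 med [ 0.6907 -0.3075  0.0581] lo [ 0.6521 -0.3512  0.0067] hi [ 0.7136 -0.2646  0.1051]
   rect mm [ 677.1 -341.2] [165.6  69.2] 73.9
planter 0.25 [469. 240.] 1260 med [0.3992 0.3061 0.0044] lo [0.3554 0.2626 0.0009] hi [0.4408 0.3482 0.0079]
   rect mm [397.9 305.8] [93.5 95.6] 66.4
```

```bash
python3 - <<'E'
import cv2,numpy as np
a=cv2.imread('pics/top0.png')[110:260,240:440];b=cv2.imread('pics/scene0.png')[150:300,230:430]
cv2.imwrite('pics/v1.png',np.hstack([cv2.resize(x,None,fx=3.9,fy=3.9,interpolation=cv2.INTER_CUBIC)[:, :] for x in (a,)]))
E
```

```text
(no output)
```

View pics/v1.png

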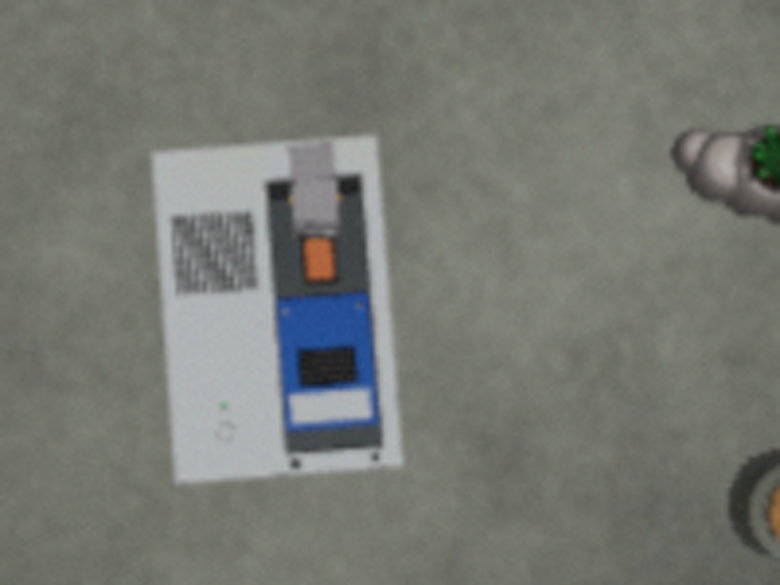

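```bash
python3 -m pendant '[[[0,0,0],[0,0,0]],[[0.7,1.1,0],[0,0,-0.3]],[[1.4,2.2,0],[0,0,-0.6]],[[2.1,3.3,0],[0,0,-0.9]],[[2.8,4.4,0],[0,0,-1.2]],[[3.5,5.5,0],[0,0,-1.5]],[[4.2,6.6,0],[0,0,-1.8]],[[4.9,7.9,0],[0,0,-2.1]],[[5.5,9.1,0],[0,0,-2.4]],[[5.5,9.1,0],[0,0,-2.4]],[[5.5,9.1,0],[0,0,-2.4]],[[5.5,9.1,0],[0,0,-2.4]],[[5.5,9.1,0],[0,0,-2.4]],[[5.5,9.1,0],[0,0,-2.4]],[[5.5,9.1,0],[0,0,-2.4]],[[5.5,9.1,0],[0,0,-2.4]],[[5.5,9.1,0],[0,0,-2.4]],[[5.5,9.1,0],[0,0,-2.4]]]' 0 40
```

```text
t: 3.05
eef_pos: [0.5167, 0.0021, 0.2313]
ee_rot: [-0.0, 0.999, 0.04, 0.0]
wrist_force: [-0.7, 0.1, -0.7]
grip_width: 0.0001
grip_force: 0.0
```

The picture shows the bay running up-picture with a few degrees of yaw. The black pad is at crop (327,366), which is full picture (324,204). The copper spring is at (320,260) and the leaf lip at (318,232). Next is a closer look from the wrist.

```bash
python3 - <<'E'
from h import *
p=eyes.camera_params("top");P=np.array(p["position"])
a=world(p,[[324,203.8]],1.)[0]-P; print('pad top', P+a*(0.0335-P[2])/a[2])
c="wrist";p=eyes.camera_params(c);im,d=eyes.camera(c);save(im,'w0.png');print(p["position"])
for n in ("carrier","carrier_pad","leaf","floor_spring","recorder"): pts(c,p,d,n)
# bright-blue mask rect on plane z=.032
h=cv2.cvtColor(im,cv2.COLOR_RGB2HSV);m=(h[...,0]>100)&(h[...,0]<125)&(h[...,1]>130)
v,u=np.nonzero(m&(d>0));w=world(p,np.c_[u,v],d[v,u]);print('blue',len(u),np.round(np.percentile(w,[.5,50,99.5],axis=0),4),[np.round(x,1) for x in cv2.minAreaRect((w[:,:2]*1000).astype(np.float32))])
E
```

```text
pad top [0.52882865 0.0044277  0.0335    ]
[0.5818459  0.00721996 0.37399369]
carrier 0.67 [318. 164.] 4744 med [0.5365 0.0059 0.0323] lo [ 0.4854 -0.0282  0.0305] hi [0.5822 0.04   0.0345]
   rect mm [533.5   5.5] [100.2  70. ] 4.8
carrier_pad 0.88 [320. 163.] 4684 med [0.5368 0.0057 0.0323] lo [ 0.4864 -0.0282  0.0306] hi [0.5819 0.0397 0.0345]
   rect mm [534.2   5.6] [101.   70.8] 3.6
leaf 0.87 [316.  47.] 2281 med [0.6647 0.0159 0.0387] lo [ 0.6302 -0.0014  0.0319] hi [0.6968 0.0335 0.0427]
   rect mm [663.9  15.8] [69.4 37.3] 5.1
floor_spring 0.81 [316.  94.] 460 med [0.6131 0.0114 0.0264] lo [0.5985 0.0017 0.0225] hi [0.6261 0.0211 0.0303]
   rect mm [612.4  11.1] [28.3 20.8] 4.5
recorder 0.65 [273.  96.] 28432 med [0.6076 0.0564 0.0398] lo [ 0.4545 -0.0394  0.0216] hi [0.6942 0.1283 0.0418]
   rect mm [572.6  48. ] [249.2 190.6] 4.4
blue 3187 [[ 0.4826 -0.0318  0.0229]
 [ 0.5527  0.007   0.0321]
 [ 0.5848  0.043   0.0344]] [array([533.5,   5.3]), array([100.2,  72.1]), np.float64(4.7)]
```

View pics/w0.png

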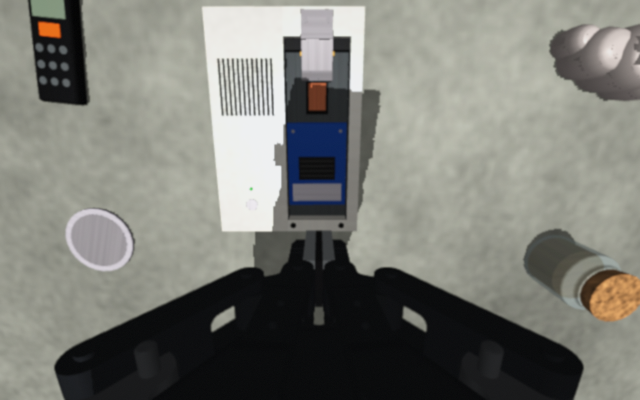

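Wrist view: the pad is at (317,168), the carrier nose at row 122 and the leaf lip at row 78. The pad measures (0.5295, 0.0052) and the yaw is about 4.6°. I'm descending over the pad now.

```bash
python3 -m pendant '[[[0.1,0.02,-0.5],[0,0,0]],[[0.2,0.05,-1.2],[0,0,0]],[[0.21,0.05,-1.9],[0,0,0]],[[0.21,0.05,-2.6],[0,0,0]],[[0.21,0.05,-3.0],[0,0,0]],[[0.21,0.05,-3.15],[0,0,0]],[[0.21,0.05,-3.2],[0,0,0]],[[0.21,0.05,-3.23],[0,0,0]],[[0.21,0.05,-3.23],[0,0,0]],[[0.21,0.05,-3.23],[0,0,0]]]' 
python3 -m pendant '[[[0,0,-0.03],[0,0,0]],[[0,0,-0.06],[0,0,0]],[[0,0,-0.09],[0,0,0]],[[0,0,-0.09],[0,0,0]]]'
```

```text
t: 4.6
eef_pos: [0.5296, 0.0052, 0.0379]
ee_rot: [-0.0, 0.999, 0.04, 0.0]
wrist_force: [0.1, 0.1, -0.6]
grip_width: -0.0001
grip_force: 0.0
t: 5.1
eef_pos: [0.5301, 0.0052, 0.0334]
ee_rot: [-0.0, 0.999, 0.04, 0.001]
wrist_force: [-3.5, -0.1, 34.3]
grip_width: 0.0002
grip_force: 17.2
```

```bash
python3 -m pendant '[[[0,0,0.011],[0,0,0]],[[0,0,0.011],[0,0,0]]]'
```

```text
t: 5.35
eef_pos: [0.53, 0.0052, 0.0335]
ee_rot: [-0.0, 0.999, 0.04, 0.001]
wrist_force: [-0.7, -1.1, 19.1]
grip_width: -0.0001
grip_force: 9.5
```

```bash
python3 -m pendant '[[[0.03,0.002,0],[0,0,0]],[[0.06,0.005,0],[0,0,0]],[[0.09,0.007,0],[0,0,0]],[[0.12,0.009,0],[0,0,0]],[[0.15,0.012,0],[0,0,0]],[[0.15,0.012,0],[0,0,0]]]'
```

```text
t: 6.1
eef_pos: [0.539, 0.0058, 0.0335]
ee_rot: [0.0, 0.999, 0.04, 0.001]
wrist_force: [-1.4, -0.7, 18.8]
grip_width: 0.0003
grip_force: 9.5
```

```bash
python3 -m pendant '[[[0.05,0.004,0],[0,0,0]],[[0.1,0.008,0],[0,0,0]],[[0.15,0.012,0],[0,0,0]],[[0.2,0.016,0],[0,0,0]],[[0.25,0.02,0],[0,0,0]],[[0.3,0.024,0],[0,0,0]],[[0.35,0.028,0],[0,0,0]],[[0.4,0.032,0],[0,0,0]],[[0.4,0.032,0],[0,0,0]]]'
python3 - <<'E'
from h import *
c="scene";p=eyes.camera_params(c);im,d=eyes.camera(c)
save(cv2.resize(im[150:300,230:430],None,fx=3.9,fy=3.9,interpolation=cv2.INTER_CUBIC),'s1.png')
pts(c,p,d,"carrier");pts(c,p,d,"leaf")
E
```

```text
t: 7.22
eef_pos: [0.5632, 0.0078, 0.0335]
ee_rot: [-0.0, 0.999, 0.04, 0.001]
wrist_force: [0.3, -0.6, 17.0]
grip_width: 0.0001
grip_force: 8.5
carrier 0.61 [313. 219.] 724 med [0.5893 0.0141 0.0314] lo [ 0.5492 -0.0241  0.0268] hi [0.6185 0.0438 0.041 ]
   rect mm [579.8  14.6] [75.6 86.6] 5.3
leaf 0.56 [294. 242.] 393 med [0.6619 0.0154 0.037 ] lo [ 0.6314 -0.0025  0.0293] hi [0.6949 0.0318 0.0434]
   rect mm [663.4  13. ] [68.  39.2] 5.2
```

View pics/s1.png

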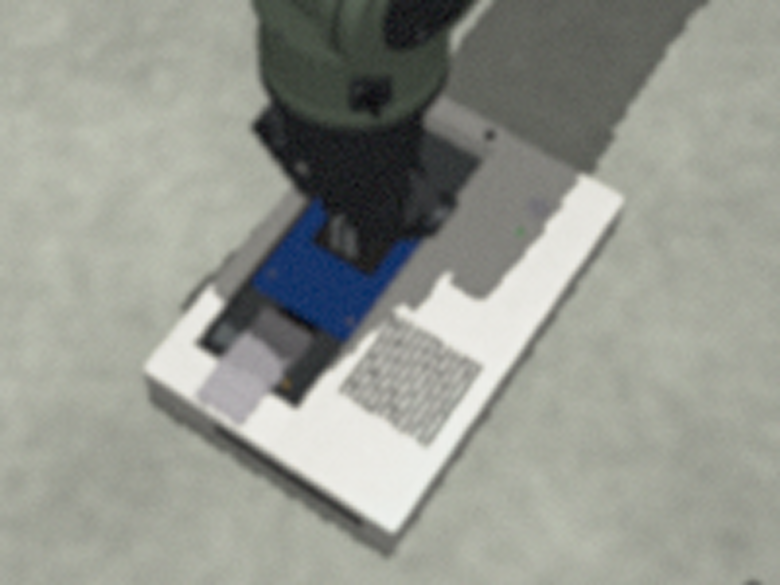

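The carrier's nose, at crop (305,300), has followed the fingertips and lies flat just short of the lip. The fingertips are still on the pad. Sliding on.

```bash
python3 -m pendant '[[[0.04,0.003,-0.002],[0,0,0]],[[0.08,0.006,-0.002],[0,0,0]],[[0.12,0.01,-0.002],[0,0,0]],[[0.16,0.013,-0.002],[0,0,0]],[[0.2,0.016,-0.002],[0,0,0]],[[0.24,0.019,-0.002],[0,0,0]],[[0.28,0.022,-0.002],[0,0,0]],[[0.28,0.022,-0.002],[0,0,0]]]'
python3 - <<'E'
from h import *
c="scene";p=eyes.camera_params(c);im,d=eyes.camera(c)
save(cv2.resize(im[150:300,230:430],None,fx=3.9,fy=3.9,interpolation=cv2.INTER_CUBIC),'s2.png')
pts(c,p,d,"leaf")
E
```

```text
t: 8.38
eef_pos: [0.58, 0.0091, 0.0335]
ee_rot: [-0.0, 0.999, 0.04, 0.001]
wrist_force: [-0.9, 0.4, 18.0]
grip_width: -0.0001
grip_force: 9.2
leaf 0.66 [295. 239.] 365 med [0.6612 0.0158 0.0369] lo [ 0.6312 -0.0012  0.0306] hi [0.6929 0.0314 0.0432]
   rect mm [662.4  15.5] [64.7 34.2] 3.7
leaf 0.21 [411. 335.] 1777 med [0.6616 0.3224 0.0166] lo [0.5885 0.2981 0.0098] hi [0.7273 0.3465 0.0201]
   rect mm [652.6 322.3] [ 51.3 151.8] 87.8
```

View pics/s2.png

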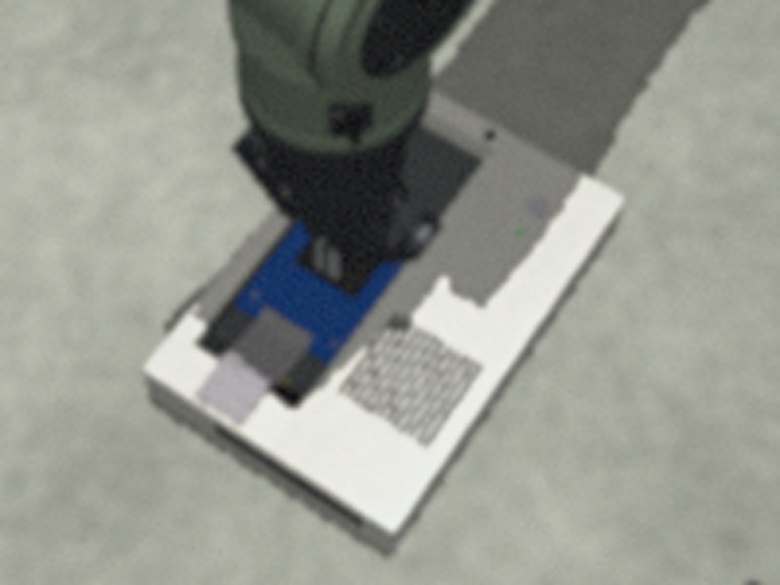

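The nose is now under the lip; the leaf lies over the blue at crop (270,335). About 28 mm remains.

```bash
python3 -m pendant '[[[0.04,0.003,0],[0,0,0]],[[0.08,0.006,0],[0,0,0]],[[0.12,0.01,0],[0,0,0]],[[0.16,0.013,0],[0,0,0]],[[0.2,0.016,0],[0,0,0]],[[0.24,0.019,0],[0,0,0]],[[0.28,0.022,0],[0,0,0]],[[0.32,0.026,0],[0,0,0]],[[0.36,0.029,0],[0,0,0]],[[0.36,0.029,0],[0,0,0]]]'
python3 -m pendant '[[[0.02,0.002,0],[0,0,0]],[[0.04,0.003,0],[0,0,0]],[[0.06,0.005,0],[0,0,0]],[[0.06,0.005,0],[0,0,0]]]'
python3 -m pendant '[[[0.02,0.002,0],[0,0,0]],[[0.03,0.003,0],[0,0,0]],[[0.03,0.003,0],[0,0,0]]]'
```

```text
t: 9.72
eef_pos: [0.6014, 0.0108, 0.0335]
ee_rot: [0.0, 0.999, 0.04, 0.001]
wrist_force: [-2.7, -0.2, 18.7]
grip_width: 0.0003
grip_force: 9.3
t: 10.22
eef_pos: [0.6048, 0.0111, 0.0335]
ee_rot: [-0.0, 0.999, 0.04, 0.001]
wrist_force: [-3.2, -0.6, 18.6]
grip_width: 0.0003
grip_force: 9.5
t: 10.6
eef_pos: [0.6064, 0.0112, 0.0335]
ee_rot: [-0.0, 0.999, 0.04, 0.0]
wrist_force: [-4.8, -0.6, 21.0]
grip_width: 0.0002
grip_force: 10.2
```

```bash
python3 -m pendant '[[[0.015,0.001,0],[0,0,0]],[[0.03,0.002,0],[0,0,0]],[[0.03,0.002,0],[0,0,0]]]'
python3 -m pendant '[[[0.015,0.001,0],[0,0,0]],[[0.03,0.002,0],[0,0,0]],[[0.03,0.002,0],[0,0,0]]]'
```

```text
t: 10.98
eef_pos: [0.6066, 0.0113, 0.0335]
ee_rot: [-0.0, 0.999, 0.04, -0.002]
wrist_force: [-15.6, -0.4, 30.6]
grip_width: 0.0001
grip_force: 15.0
t: 11.35
eef_pos: [0.6067, 0.0113, 0.0335]
ee_rot: [-0.0, 0.999, 0.04, -0.003]
wrist_force: [-28.5, -1.5, 40.3]
grip_width: 0.0002
grip_force: 19.9
```

The carrier is firmly stopped, with the horizontal force rising from 5 to 28 N without motion. I'll relax the push, lift off and check.

```bash
python3 -m pendant '[[[-0.02,-0.001,0],[0,0,0]],[[-0.035,-0.002,0],[0,0,0]],[[-0.035,-0.002,0.02],[0,0,0]],[[-0.035,-0.002,0.06],[0,0,0]],[[-0.035,-0.002,0.3],[0,0,0]],[[-0.035,0,0.8],[0,0,0]],[[-0.5,0,1.6],[0,0,0]],[[-1.2,0,2.4],[0,0,0]],[[-1.8,0,3.2],[0,0,0]],[[-1.8,0,3.2],[0,0,0]],[[-1.8,0,3.2],[0,0,0]],[[-1.8,0,3.2],[0,0,0]]]'
python3 - <<'E'
from h import *
c="wrist";p=eyes.camera_params(c);im,d=eyes.camera(c);save(cv2.resize(im[0:200,180:440],None,fx=3,fy=3,interpolation=cv2.INTER_CUBIC),'w2.png')
for n in ("carrier","carrier_pad","leaf"): pts(c,p,d,n)
print(world(p,[[320,100]],d[100,320]))
E
```

```text
t: 12.85
eef_pos: [0.5019, 0.0116, 0.2238]
ee_rot: [0.0, 0.999, 0.04, -0.001]
wrist_force: [0.1, -0.5, -0.4]
grip_width: -0.0001
grip_force: 0.0
carrier 0.64 [327.  90.] 5123 med [0.6047 0.0104 0.0324] lo [ 0.5623 -0.0234  0.0305] hi [0.6574 0.0465 0.0347]
   rect mm [610.4  11. ] [101.2  71.7] 4.7
carrier_pad 0.71 [326.  88.] 4875 med [0.6048 0.0105 0.0324] lo [ 0.5633 -0.0223  0.0306] hi [0.6566 0.0463 0.0346]
   rect mm [610.8  11.3] [99.3 72.4] 4.7
leaf 0.79 [326.  33.] 2158 med [0.6587 0.0153 0.0383] lo [ 0.6281 -0.0016  0.0331] hi [0.6875 0.0319 0.0424]
   rect mm [658.3  15.2] [62.5 35.6] 1.9
[[0.59240035 0.01686223 0.03155892]]
```

View pics/w2.png

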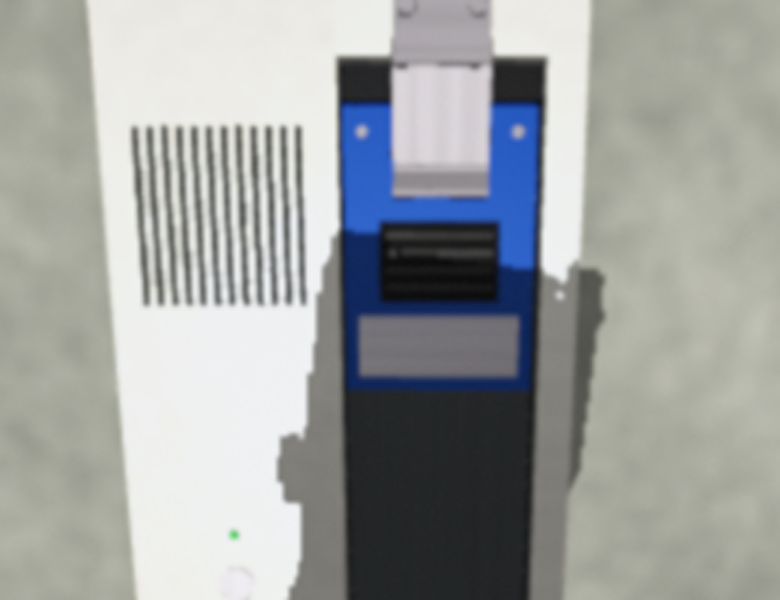

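In the picture the carrier's front edge is square against the black socket, at crop row 103. The pad-to-leaf gap spans rows 196–222, about 9 mm, which is the value specified for home. The top is level at z = 0.032, and the hand is clear.

```bash
python3 -c "
from plant import ctrl;print(ctrl.close_job())"
```

```text
the job is handed in; nothing more can be done
None
```

The carrier is flat and fully home against the socket under the leaf spring, the hand is clear, the bystanders were not touched, and the job was handed in at about 13 s of the 51 s allowed.

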